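Test both edges of a plug-in module

TASK

Pick up the grey plug-in module by the metal grip on its top and push its blue edge fully home in the slot of the test station, and hold it there for a second. Then draw it out, turn it half round, and push its orange edge fully home in the same slot; leave it plugged in like that, flat on the bench with the grip uppermost, and let go. Leave everything else on the bench where it is.

Things in the scene. Friction and masses are not known exactly. Their poses are not given: they have to be found in the camera images.
- module: the module: a flat grey slab 160 (x) x 90 (y) x 14 mm (z), about 0.45 kg, lying on the bench. Origin: centre of its underside; z up. On top in the middle a bare aluminium grip bar, 80 mm long along x, 20 mm wide along y, from 14 to 40 mm above the underside. The end at +x carries a blue contact strip (on the top and the end face), the end at -x an orange one
- blue_edge (a point): middle of the module's blue end face (module x = +80 mm, 7 mm above its underside), axes as the module's
- orange_edge (a point): middle of the module's orange end face (module x = -80 mm, 7 mm above its underside), axes as the module's
- tester: the test station, fixed to the bench: a blue box with dials on top behind a low grey hood with a yellow stripe over the slot. Origin: middle of the slot's mouth at bench level; the module goes in along +x, the outside front faces -x; z up. Hood: 150 mm wide, x 0 to 55 mm, 40 mm high; blue box: x 55 to 160 mm, 110 mm high (controls to 128 mm)
- slot_stop (a point): middle of the solid stop at the slot's inner end, 30 mm in from the mouth, 7 mm above the bench, axes as the test station's. The slot is 94 mm wide (y), 17 mm high, 30 mm deep; its floor is the bench, on which the module slides. Steel guides 20 mm high flare out before the mouth, to 110 mm wide 14 mm outside it
- contact_bar (a joint): light sprung brass contact bar inside the slot, in m: 0 = out (its face 20 mm in from the mouth), 0.010 = pressed back level with the stop by a module fully home (below 1 N). A red marker (top at 54 mm) on the hood moves with it
- screwdriver: screwdriver, 190 mm long, lying on the bench nearest the robot; a bystander, not to be disturbed. Origin: on the bench, within its length; x runs along it to the tip
- wrench: steel wrench, 180 mm long, lying flat beyond the module; a bystander, not to be disturbed. Origin: on the bench, within its length; x runs along it to the tip
- tape: black roll of tape lying flat, 90 mm across, 19 mm high; a bystander, not to be disturbed. Origin: centre of its underside
- spray: blue spray can with a silver top, 56 mm across, 160 mm high, standing at the far side; a bystander, not to be disturbed. Origin: centre of its underside
- meter: yellow multimeter lying flat, 150 x 78 mm, 32 mm high (dial to 41 mm); a bystander, not to be disturbed. Origin: centre of its underside
- mug: white mug, 82 mm across, 92 mm high; a bystander, not to be disturbed. Origin: centre of its underside
- red_bin: loose red open bin, 110 x 100 mm, 60 mm high, on the right; a bystander, not to be disturbed. Origin: centre of its underside
Mind the look-alikes: they are no part of the job. Of the things that look like the module, take the one that is farthest from the robot's base at the start.

How it is judged (in metres and radians):
On the way, in this order (a step that is already met when the one before it is completed fails the run):
1. the blue edge is fully home in the slot and held there (x of blue_edge in the frame of tester between 0.026 and 0.034 m and y of blue_edge in the frame of tester between -0.006 and 0.006 m and value of joint contact_bar above 0.006 m and angle between module's own z axis and vertical below 0.1 rad), for 0.4 s.
2. the module has been turned half round and the orange edge is fully home in the slot (x of orange_edge in the frame of tester between 0.026 and 0.034 m and y of orange_edge in the frame of tester between -0.006 and 0.006 m and value of joint contact_bar above 0.006 m and angle between module's own z axis and vertical below 0.1 rad), for 0.2 s.
At the end, for the whole second after the job is handed in: the module rests on the bench (underside within 4 mm, tilted under 0.1 rad, grip uppermost, at rest) with the orange edge in the slot within 4 mm of the stop and within 6 mm of the slot's middle, the contact bar pressed back by more than 6 mm (all of step 2 and height (world z) of module between -0.004 and 0.004 m and linear speed of module below 0.01 m/s); the robot touches nothing.
It fails at once if a bystander (screwdriver, wrench, tape, spray can, meter, mug or loose bin) is moved by more than 30 mm (distance of any of screwdriver, wrench, tape, spray, meter, mug, red_bin from where it was at the start of the episode above 0.03 m).
It also fails if it takes over 64 s, if anything falls off the work surface, if the arm or the gripper's body presses on something with over 40 N, if the wrist force passes 120 N, or if a joint passes its speed limit or range.

ROBOT

A 6-joint arm with a two-finger parallel gripper is mounted at the origin on the work surface. World frame = base frame: x ahead of the robot, y to its left, z up, the work surface at z = 0. Lengths are in mm, angles in rad, forces in N, time in s.
With the tool pointing down it reaches from about 350 to 725 mm from the base axis. Payload 6 kg.
Tool frame: the origin (TCP) lies on the centre line of the jaws, within the pads' length; the fingertips stand 19 mm ahead of it and the grasp point (between the pads) is the TCP; z points along the fingers, y is the line along which they close (so a half turn about z gives the same grasp; the last joint's range is limited). The gripper opens to 85 mm and grips with 20 to 120 N. Pads are 22 mm wide; open, the fingers measure 114 mm over their backs; the gripper's body (76 mm by 85 mm) begins 54 mm behind the grasp point. The pads swing forward as they close: fully open they stand 13 mm farther back than shut.
Start: joints at [1.635, 0.04, 0.085, 0, -1.615, -0.334], TCP at [159.897, 578.281, 250.261] pointing down, gripper open.
Joint ranges: [-2.56, 2.56], [-1.29, 2.01], [-1.08, 1.49], [-3.29, 1.98], [-2.81, -0.18], [-2.99, 2.99]. Speed limits (rad/s): [2.57, 2.57, 3.01, 3.14, 3.14, 3.14].

INTERFACE

Orientations are given as a unit quaternion [x, y, z, w].
In Python, from bench import sense, capture, sign_off gives the robot as it stands.
- The arm moves only by the tool servo_tool, never from a script. Its argument "targets" is a list of rows, each an object with "offset": the shift along the world's x, y, z as a fraction of full scale, a list of three; "dr": the turn, a rotation vector about the world's x, y, z as a fraction of full scale, a list of three. In form: [{"offset": [dx, dy, dz], "dr": [wx, wy, wz]}, ...]. A call has 1 to 10 rows; each row is the pose to reach, as a shift and turn from the pose commanded when the call began, turning the shorter way round; what a row does not reach only later rows make up. Full scale, the value 1, is 0.4 m for a shift and 180 degrees for a turn. A row lasts 1/10 s, in which the tool goes at most 50 mm and 8.59 degrees, less where a joint would pass 70% of its speed; a pose out of reach is approached as far as the arm can. A call with a number of a shift or a turn outside -1 to 1 is refused whole. A call with a gripper value outside its range is refused whole. "gripper" is the closure, from -1 (fully open) to 1 (shut), set as the call begins (left out, the last holds). The fingers move at their own pace and stop on an object; "squeeze" is the grip in N (left out, the last holds). Time passes only in rows, so rows that repeat a pose let the fingers close. It gives the time, the measured TCP pose, the force, the opening and the grip force at its end, in the units of the state.
- sense(): the state, without advancing time (a new reading comes with each control period).
- capture(name): name is "side" or "top" or "wrist"; returns a dict with "img" (400x640x3 uint8, blue, green, red), "z_map" (400x640 float32, mm along the optical axis (not along the pixel's ray), 0 where there is no reading), "camera_matrix" (3x3 intrinsics, pixels), "rvec" (rotation vector, rad) and "tvec" (3), from world to camera coordinates, as OpenCV has them; the wrist camera has in their place "tool_from_camera" (4x4, takes a point from camera to tool coordinates, whose origin is the TCP and whose axes are the flange's). Camera axes: x right, y down, z forward; pixel columns grow to the right and rows downward; lengths in mm; the calibration is good to about 2 mm. A picture is of the moment at which its call begins: read the wrist's pose just before it.
- sign_off(): hands the job in; it is judged then, once.
The state is a dict: "t": time; "qpos": joint angles; "joint_velocities": joint speeds; "joint_torque": joint torques, N m; "ee_pos": TCP position; "tcp_rot": TCP orientation; "wrist_force": force on the tool from outside, world axes, zero at the start; "wrist_torque": the same for the moment, N m; "finger_gap": finger opening in mm; "finger_force": force on a finger pad.
Only numpy, scipy, OpenCV 4.12 (cv2) and the standard library are available. Lean on these libraries where they do the work, as an engineer would, in place of code of your own. Each camera call takes 0.05 s, during which the arm holds its last target. There are 200 camera calls.

## Working session

There is one attempt and no reset: what is moved stays moved. The work goes in short steps, Python scripts to look and compute and a tool call to move; the robot and the scene stay as the last step left them, time stands still between calls to the robot, and variables do not carry over. Pictures are saved under pics/ and viewed, at most 10 in all, crops included, and the job is handed in when it is done.

Besides the shell and the picture viewer there is one more tool, called in YAML: its name, and indented under it one key for each argument. servo_tool: Moves the arm, as the interface text tells. Its arguments: {"type":"object","properties":{"targets":{"type":"array"},"gripper":{"type":"number"},"squeeze":{"type":"number"}},"required":["targets"]}

```bash
mkdir -p pics; cat > h.py <<'E'
import numpy as np, cv2
from bench import sense, capture
def world(c, uv=None):
    K=c["camera_matrix"];R=cv2.Rodrigues(np.array(c["rvec"],float))[0];t=np.array(c["tvec"],float).ravel()
    z=c["z_map"].astype(float);v,u=np.mgrid[:z.shape[0],:z.shape[1]]
    P=np.stack([(u-K[0,2])/K[0,0]*z,(v-K[1,2])/K[1,1]*z,z],-1)
    W=(P-t)@R; W[z==0]=np.nan
    return W
E
python3 - <<'E'
from h import *
s=sense();print(s)
for n in("top","side"):
    c=capture(n);cv2.imwrite(f"pics/{n}0.png",c["img"]);np.savez(f"{n}0.npz",**c)
    W=world(c);print(n,W[200,320],W[100,100],W[300,500])
E
```

```text
{'t': 0.0, 'qpos': array([ 1.63469487e+00,  4.07957919e-02,  8.38402725e-02, -4.88076780e-04,
       -1.61546911e+00, -3.33688132e-01]), 'joint_velocities': array([ 4.81158250e-05,  1.18360235e-04, -6.50300348e-05, -2.00803457e-04,
       -5.07770268e-04, -4.16213458e-04]), 'joint_torque': array([-6.12150893e-05, -3.68207717e+01,  3.47413230e+01,  6.93227246e+00,
       -5.42064226e-03,  2.19038867e-06]), 'ee_pos': array([159.75474202, 578.0501807 , 249.29932321]), 'tcp_rot': array([ 9.90916566e-01, -1.34475412e-01, -7.82187007e-05,  8.46262491e-04]), 'wrist_force': array([ 0.67772878, -0.05918974, -0.30977838]), 'wrist_torque': array([ 0.06726586,  0.01176962, -0.00111313]), 'finger_force': 0.0, 'finger_gap': 85.40982436437965}
top [547.26232909  15.68851874  -5.72131266] [916.31991373 795.48364643   1.55383094] [ 188.94887221 -604.7911991    -1.22517117]
side [504.93950749 -18.02250671   3.92370511] [1358.71966254 -288.95774987   56.46186582] [ 43.659101   204.61774527   1.61188362]
```

View pics/top0.png

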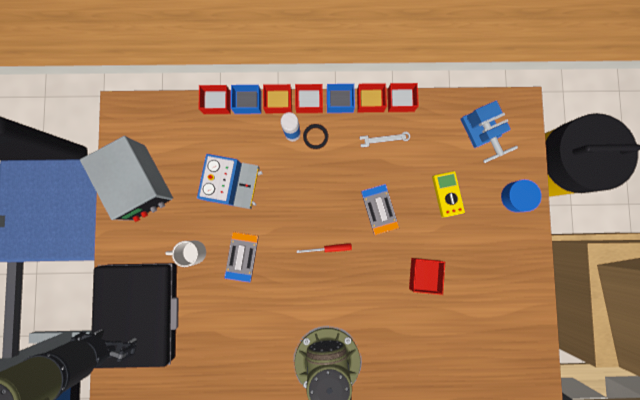

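View pics/side0.png

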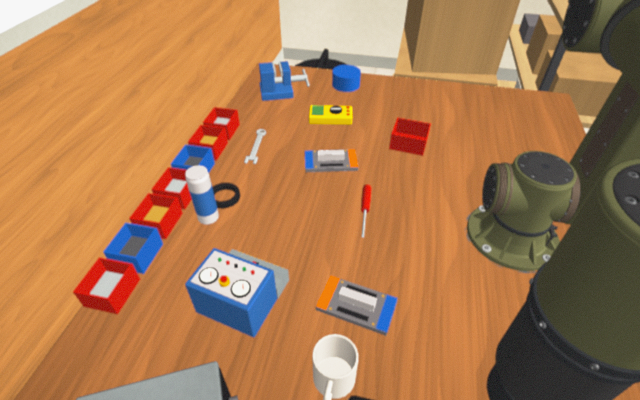

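The top view shows two modules: A at (380,209), with blue at the far end, and B at (241,257). The tester is at (230,180), with its mouth facing right near (262,186). In the side view A is at (331,160). I'll measure them next.

```bash
cat > m.py <<'E'
from h import *
c=dict(np.load("top0.npz"));W=world(c);hsv=cv2.cvtColor(c["img"],cv2.COLOR_BGR2HSV)
def reg(u0,u1,v0,v1,f):
    S=np.s_[v0:v1,u0:u1];w=W[S];h=hsv[S].astype(int);m=f(h,w)&np.isfinite(w[...,2]);return w[m]
blue=lambda h,w:(abs(h[...,0]-108)<10)&(h[...,1]>120)
org=lambda h,w:(abs(h[...,0]-15)<6)&(h[...,1]>200)&(w[...,2]>4)
for n,b in(("A",(355,405,180,238)),("B",(220,262,228,285))):
    p=reg(*b,blue);q=reg(*b,org);g=reg(*b,lambda h,w:w[...,2]>30)
    B,O=p.mean(0),q.mean(0);print(n,len(p),B.round(1),len(q),O.round(1),"bar",len(g),g.mean(0).round(1),"yaw",np.degrees(np.arctan2(*(B-O)[1::-1])).round(1),"len",np.linalg.norm(B-O).round(1),"dist",np.hypot(*g.mean(0)[:2]))
p=reg(190,270,145,215,lambda h,w:(w[...,2]>95))
r=cv2.minAreaRect(p[:,:2].astype(np.float32));print("box",r,p[:,2].mean())
p=reg(225,270,150,215,lambda h,w:(abs(w[...,2]-40)<6))
print("hood",cv2.minAreaRect(p[:,:2].astype(np.float32)),len(p))
p=reg(225,270,150,215,lambda h,w:(abs(h[...,0]-27)<5)&(h[...,1]>120));print("stripe",len(p),p.mean(0))
E
python3 m.py
```

```text
A 153 [ 575.7 -173.7   15.3] 146 [ 445.4 -210.8   15.4] bar 143 [ 509.5 -191.2   40.4] yaw 15.9 len 135.5 dist 544.1950149288625
B 166 [288.8 301.   15.9] 152 [422.5 279.1  15.7] bar 159 [353.6 289.1  40. ] yaw 170.7 len 135.4 dist 456.7843427251533
box ((612.4580688476562, 347.6333312988281), (106.48629760742188, 149.9979248046875), 78.38024139404297) 112.83101175954472
hood ((597.1761474609375, 268.9923400878906), (59.598045349121094, 149.80838012695312), 79.02938842773438) 737
stripe 7 [580.31221649 244.74043718  36.964825  ]
```

servo_tool:
  targets:
    - {"offset": [0.85,-1,0.125],"dr": [0,0,0.174]}
    - {"offset": [0.85,-1,0.125],"dr": [0,0,0.174]}
    - {"offset": [0.85,-1,0.125],"dr": [0,0,0.174]}
    - {"offset": [0.85,-1,0.125],"dr": [0,0,0.174]}
    - {"offset": [0.85,-1,0.125],"dr": [0,0,0.174]}
    - {"offset": [0.85,-1,0.125],"dr": [0,0,0.174]}
    - {"offset": [0.85,-1,0.125],"dr": [0,0,0.174]}
    - {"offset": [0.85,-1,0.125],"dr": [0,0,0.174]}
    - {"offset": [0.85,-1,0.125],"dr": [0,0,0.174]}
    - {"offset": [0.85,-1,0.125],"dr": [0,0,0.174]}

```text
t: 1.1
ee_pos: [483.0, 197.3, 297.7]
tcp_rot: [0.99, 0.138, -0.0, -0.0]
wrist_force: [0.1, 1.2, 0.1]
finger_gap: 85.3
finger_force: 0.0
```

```bash
cat >> h.py <<'E'
from scipy.spatial.transform import Rotation as Ro
def wrist():
    s=sense();c=capture("wrist");K=c["camera_matrix"];z=c["z_map"].astype(float);v,u=np.mgrid[:z.shape[0],:z.shape[1]]
    P=np.stack([(u-K[0,2])/K[0,0]*z,(v-K[1,2])/K[1,1]*z,z],-1);T=np.array(c["tool_from_camera"])
    W=(P@T[:3,:3].T+T[:3,3])@Ro.from_quat(s["tcp_rot"]).as_matrix().T+s["ee_pos"];W[z==0]=np.nan
    return s,c,W
def yaw(s):
    x=Ro.from_quat(s["tcp_rot"]).as_matrix()[:,0];return np.degrees(np.arctan2(x[1],x[0]))
E
python3 - <<'E'
from h import *
s,c,W=wrist();print(s["t"],s["ee_pos"],yaw(s),s["qpos"]);print(c["tool_from_camera"],c["camera_matrix"]);cv2.imwrite("pics/w1.png",c["img"])
E
```

```text
1.1 [482.96878721 197.31753037 297.68694665] 15.878514521730185 [ 7.73888317e-01 -1.57532630e-01 -1.80215940e-02 -1.97006800e-04
 -1.71025550e+00  1.07401297e+00]
[[-5.18099449e-04 -9.44739441e-01 -3.27821781e-01  8.29697057e+01]
 [ 9.99999845e-01 -4.22893999e-04 -3.61704853e-04  2.95216767e-01]
 [ 2.03082977e-04 -3.27821918e-01  9.44739514e-01 -1.25050225e+02]
 [ 0.00000000e+00  0.00000000e+00  0.00000000e+00  1.00000000e+00]] [[302.9356188    0.         320.39174048]
 [  0.         302.9356188  200.27537795]
 [  0.           0.           1.        ]]
```

View pics/w1.png

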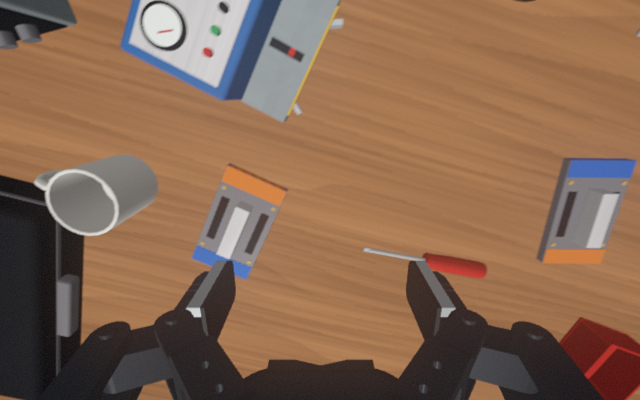

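The wrist view shows B at (238,220), the target module A at right (592,212), and the tester hood at top centre (290,55), partly cut off. I'll move over A.

servo_tool:
  targets:
    - {"offset": [0.065,-0.96,-0.25],"dr": [0,0,0]}
    - {"offset": [0.065,-0.96,-0.25],"dr": [0,0,0]}
    - {"offset": [0.065,-0.96,-0.25],"dr": [0,0,0]}
    - {"offset": [0.065,-0.96,-0.25],"dr": [0,0,0]}
    - {"offset": [0.065,-0.96,-0.25],"dr": [0,0,0]}
    - {"offset": [0.065,-0.96,-0.25],"dr": [0,0,0]}
    - {"offset": [0.065,-0.96,-0.25],"dr": [0,0,0]}
    - {"offset": [0.065,-0.96,-0.25],"dr": [0,0,0]}
    - {"offset": [0.065,-0.96,-0.25],"dr": [0,0,0]}
    - {"offset": [0.065,-0.96,-0.25],"dr": [0,0,0]}

```text
t: 2.15
ee_pos: [507.6, -185.9, 196.6]
tcp_rot: [0.991, 0.137, -0.001, -0.0]
wrist_force: [-0.3, -0.6, 0.3]
finger_gap: 85.5
finger_force: 0.0
```

```bash
cat > mod.py <<'E'
from h import *
def module(W,img,near,zoff=0):
    hsv=cv2.cvtColor(img,cv2.COLOR_BGR2HSV).astype(int)
    ok=np.isfinite(W[...,2])&(np.hypot(W[...,0]-near[0],W[...,1]-near[1])<110)
    top=ok&(abs(W[...,2]-zoff-14)<6)
    b=W[top&(abs(hsv[...,0]-108)<10)&(hsv[...,1]>120)];o=W[top&(abs(hsv[...,0]-15)<6)&(hsv[...,1]>200)]
    bar=W[ok&(abs(W[...,2]-zoff-40)<4)]
    return b,o,bar
E
python3 - <<'E'
from mod import *
s,c,W=wrist();print(s["t"],s["ee_pos"],yaw(s))
b,o,g=module(W,c["img"],(509,-191))
B,O=b.mean(0),o.mean(0);print(len(b),B,len(o),O,(B+O)/2,np.degrees(np.arctan2(*(B-O)[1::-1])),np.linalg.norm(B-O))
print(len(g),g.mean(0) if len(g) else 0,cv2.minAreaRect(g[:,:2].astype(np.float32)) if len(g) else 0)
for p in(b,o):print(cv2.minAreaRect(p[:,:2].astype(np.float32)))
cv2.imwrite("pics/w2.png",c["img"])
E
```

```text
2.15 [ 507.59209815 -185.85317827  196.60162423] 15.70829512128486
2265 [ 575.81324162 -175.06399651   16.33180539] 0 [nan nan nan] [nan nan nan] nan nan
1694 [ 512.46921352 -192.30561869   41.50690607] ((510.5919189453125, -193.0721893310547), (80.0345687866211, 19.970470428466797), 15.536158561706543)
((575.6282958984375, -175.10888671875), (23.356708526611328, 87.40642547607422), 15.671000480651855)
((0.0, 0.0), (0.0, 0.0), 0.0)<stdin>:4: RuntimeWarning: Mean of empty slice.
  ret = um.true_divide(
```

View pics/w2.png

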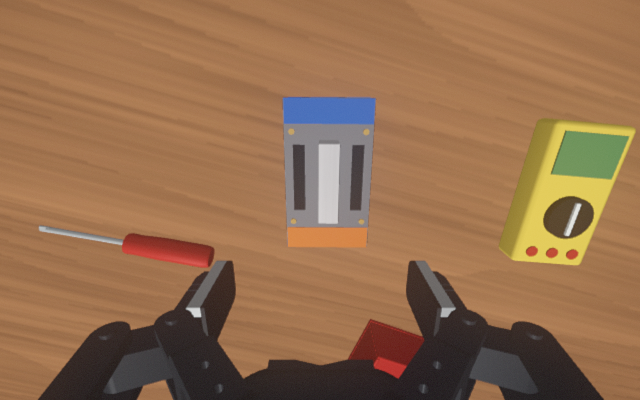

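The module is centred at image (328,172), with blue at the top. The bar's rectangle measures 80x20 at yaw 15.5°, matching the given sizes. Descending.

servo_tool:
  targets:
    - {"offset": [0.0075,-0.018,-0.12],"dr": [0,0,0]}
    - {"offset": [0.0075,-0.018,-0.24],"dr": [0,0,0]}
    - {"offset": [0.0075,-0.018,-0.3],"dr": [0,0,0]}
    - {"offset": [0.0075,-0.018,-0.3],"dr": [0,0,0]}
    - {"offset": [0.0075,-0.018,-0.3],"dr": [0,0,0]}

```text
t: 2.7
ee_pos: [512.0, -191.3, 79.3]
tcp_rot: [0.99, 0.139, 0.001, 0.001]
wrist_force: [-0.4, -0.3, 0.7]
finger_gap: 85.6
finger_force: 0.0
```

servo_tool:
  targets:
    - {"offset": [-0.003,-0.004,-0.06],"dr": [0,0,0]}
    - {"offset": [-0.003,-0.004,-0.106],"dr": [0,0,0]}
    - {"offset": [-0.003,-0.004,-0.106],"dr": [0,0,0]}
    - {"offset": [-0.003,-0.004,-0.106],"dr": [0,0,0]}

```text
t: 3.1
ee_pos: [511.4, -193.6, 37.8]
tcp_rot: [0.99, 0.138, 0.001, 0.001]
wrist_force: [-0.1, 0.7, 0.8]
finger_gap: 85.2
finger_force: 0.0
```

servo_tool:
  targets:
    - {"offset": [0,0,0],"dr": [0,0,0]}
    - {"offset": [0,0,0],"dr": [0,0,0]}
    - {"offset": [0,0,0],"dr": [0,0,0]}
    - {"offset": [0,0,0],"dr": [0,0,0]}
    - {"offset": [0,0,0],"dr": [0,0,0]}
    - {"offset": [0,0,0],"dr": [0,0,0]}
    - {"offset": [0,0,0],"dr": [0,0,0]}
    - {"offset": [0,0,0],"dr": [0,0,0]}
    - {"offset": [0,0,0],"dr": [0,0,0]}
    - {"offset": [0,0,0],"dr": [0,0,0]}
  gripper: 1
  squeeze: 80

```text
t: 4.1
ee_pos: [510.2, -193.7, 35.8]
tcp_rot: [0.99, 0.138, 0.0, 0.0]
wrist_force: [-1.5, 1.4, 6.1]
finger_gap: 18.5
finger_force: 81.6
```

servo_tool:
  targets:
    - {"offset": [0,0,0.05],"dr": [0,0,0]}
    - {"offset": [0,0,0.15],"dr": [0,0,0]}
    - {"offset": [0.02,0.08,0.15],"dr": [0,0,0.03]}
    - {"offset": [0.04,0.18,0.15],"dr": [0,0,0.075]}
    - {"offset": [0.06,0.28,0.15],"dr": [0,0,0.12]}
    - {"offset": [0.08,0.38,0.15],"dr": [0,0,0.165]}
    - {"offset": [0.1,0.48,0.15],"dr": [0,0,0.21]}
    - {"offset": [0.12,0.58,0.15],"dr": [0,0,0.255]}
    - {"offset": [0.13,0.68,0.15],"dr": [0,0,0.3]}
    - {"offset": [0.145,0.78,0.15],"dr": [0,0,0.345]}

```text
t: 5.1
ee_pos: [566.7, 119.8, 92.9]
tcp_rot: [0.776, 0.631, -0.002, -0.001]
wrist_force: [0.8, -0.4, -4.4]
finger_gap: 18.4
finger_force: 80.3
```

servo_tool:
  targets:
    - {"offset": [0,0,0],"dr": [0,0,0.007]}
    - {"offset": [0,0,0],"dr": [0,0,0.007]}
    - {"offset": [0,0,0],"dr": [0,0,0.007]}
    - {"offset": [0,0,0],"dr": [0,0,0.007]}

```text
t: 5.5
ee_pos: [567.6, 117.2, 94.6]
tcp_rot: [0.771, 0.637, -0.0, -0.0]
wrist_force: [-0.3, 1.0, -5.2]
finger_gap: 18.4
finger_force: 80.3
```

```bash
python3 - <<'E'
from mod import *
s,c,W=wrist();print(s["t"],s["ee_pos"],yaw(s),s["qpos"],s["finger_gap"],s["wrist_force"])
cv2.imwrite("pics/w3.png",c["img"]);np.savez("w3.npz",W=W,img=c["img"])
R=Ro.from_quat(s["tcp_rot"]).as_matrix();print(R.round(4))
E
```

```text
5.5 [567.6448496  117.22088277  94.62758636] 79.09643542947603 [ 5.49422775e-01  2.52234871e-02 -2.15052023e-01 -1.49776940e-04
 -1.33150900e+00  2.40190212e+00] 18.360524452150663 [-0.30143256  0.99298827 -5.15236352]
[[ 1.892e-01  9.819e-01 -9.000e-04]
 [ 9.819e-01 -1.892e-01 -4.000e-04]
 [-6.000e-04 -8.000e-04 -1.000e+00]]
```

View pics/w3.png

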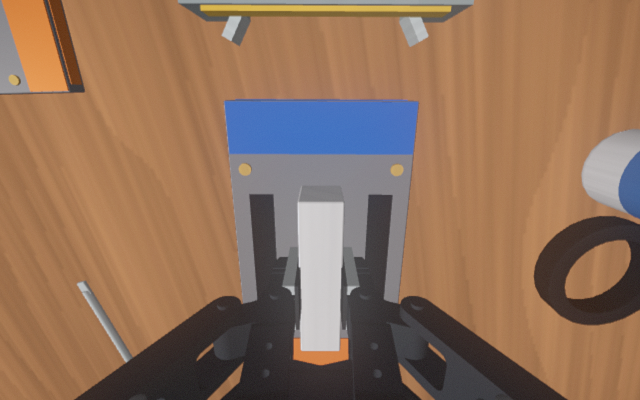

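The wrist view shows the module held straight, with the blue strip at rows 100–155 and columns 226–418. The hood's yellow stripe is at row 9 (cols 200–450), and the flared guides are at (236,28) and (413,28).

```bash
python3 - <<'E'
from mod import *
d=np.load("w3.npz");W,img=d["W"],d["img"];hsv=cv2.cvtColor(img,cv2.COLOR_BGR2HSV).astype(int)
e=np.array([567.64,117.22]);a=np.radians(79.1);f=np.array([np.cos(a),np.sin(a)]);l=np.array([-f[1],f[0]])
L=np.stack([(W[...,:2]-e)@f,(W[...,:2]-e)@l,W[...,2]],-1)  # forward,left,z
def st(n,m):
    p=L[m&np.isfinite(L[...,2])];print(n,len(p),"min",np.percentile(p,1,0).round(1),"max",np.percentile(p,99,0).round(1),"mean",p.mean(0).round(1));return p
v,u=np.mgrid[:400,:640]
b=st("blue",(abs(hsv[...,0]-108)<10)&(hsv[...,1]>150)&(v<160)&(v>98)&(u>220)&(u<425)&(L[...,2]>60))
print(cv2.minAreaRect(b[:,:2].astype(np.float32)))
y=st("yellow",(abs(hsv[...,0]-25)<6)&(hsv[...,1]>180)&(v<20)&(u>190)&(u<470))
print("yellow slope deg",np.degrees(np.polyfit(y[:,1],y[:,0],1)[0]))
h=st("hoodtop",(abs(L[...,2]-40)<3)&(v<25)&(u>150)&(u<500))
for lo,hi,n in((215,260,"guideL"),(395,435,"guideR")):
    g=st(n,(v>14)&(v<50)&(u>lo)&(u<hi)&(L[...,2]>17)&(L[...,2]<23))
for r in (2,5,9,12,15):print(r,[L[r,k].round(1).tolist() for k in(190,210,320,440,462)])
# blue front edge slope, bar
g=st("bar",(L[...,2]>94)&(u>295)&(u<346)&(v>180)&(v<350)&(abs(L[...,1])<15))
print(cv2.minAreaRect(g[:,:2].astype(np.float32)))
E
```

```text
blue 9357 min [ 57.7 -41.2  73.5] max [80.6 43.9 76.5] mean [69.3  1.7 74.9]
((68.90692138671875, 1.1665382385253906), (87.73773956298828, 23.473051071166992), 89.93289947509766)Traceback (most recent call last):
  File "<stdin>", line 10, in <module>
  File "<stdin>", line 6, in st
    return _quantile_unchecked(
        a, q, axis, out, overwrite_input, method, keepdims, weights)
    return _ureduce(a,
                    func=_quantile_ureduce_func,
    ...<5 lines>...
                    overwrite_input=overwrite_input,
                    method=method)
    r = func(a, **kwargs)
    result = _quantile(arr,
                       quantiles=q,
    ...<2 lines>...
                       out=out,
                       weights=wgt)
    slices_having_nans = np.isnan(arr[-1, ...])
                                  ~~~^^^^^^^^^
IndexError: index -1 is out of bounds for axis 0 with size 0
```

```bash
python3 - <<'E'
from mod import *
d=np.load("w3.npz");W,img=d["W"],d["img"];hsv=cv2.cvtColor(img,cv2.COLOR_BGR2HSV).astype(int)
e=np.array([567.64,117.22]);a=np.radians(79.1);f=np.array([np.cos(a),np.sin(a)]);l=np.array([-f[1],f[0]])
L=np.stack([(W[...,:2]-e)@f,(W[...,:2]-e)@l,W[...,2]],-1)
def st(n,m):
    p=L[m&np.isfinite(L[...,2])]
    if len(p)<5:print(n,len(p));return p
    print(n,len(p),"min",np.percentile(p,1,0).round(1),"max",np.percentile(p,99,0).round(1),"mean",p.mean(0).round(1));return p
v,u=np.mgrid[:400,:640]
print(hsv[9,300],hsv[8,250])
for r in (1,4,6,9,12,15):print(r,[L[r,k].round(1).tolist() for k in(188,210,320,440,462)])
y=st("yellow",(hsv[...,0]>15)&(hsv[...,0]<35)&(hsv[...,1]>180)&(v<20)&(u>190)&(u<470)&(L[...,2]>20))
if len(y):print("slope deg",np.degrees(np.polyfit(y[:,1],y[:,0],1)[0]))
st("hood",(L[...,2]>25)&(L[...,2]<44)&(v<25)&(u>150)&(u<500))
for lo,hi,n in((215,260,"guideL"),(395,435,"guideR")):
    st(n,(v>14)&(v<50)&(u>lo)&(u<hi)&(L[...,2]>16)&(L[...,2]<25))
st("bar",(L[...,2]>94)&(u>295)&(u<346)&(v>180)&(v<350)&(abs(L[...,1])<15))
E
```

```text
[ 22 155 220] [ 23 159 215]
1 [[129.2, 69.2, 39.5], [128.8, 57.3, 41.2], [128.7, 1.5, 41.4], [128.7, -59.4, 41.2], [128.3, -70.0, 42.6]]
4 [[127.9, 69.4, 39.4], [127.8, 57.9, 39.8], [127.7, 1.5, 39.8], [127.2, -59.4, 41.8], [127.3, -70.7, 41.3]]
6 [[128.0, 71.1, 35.2], [127.2, 58.4, 38.7], [127.4, 1.5, 37.4], [127.0, -60.5, 38.8], [127.2, -72.2, 38.1]]
9 [[128.0, 73.5, 29.6], [125.6, 58.3, 39.6], [126.2, 1.5, 36.9], [125.7, -60.7, 38.8], [127.1, -74.6, 32.5]]
12 [[132.9, 84.4, 1.7], [125.4, 60.0, 34.8], [124.9, 1.5, 36.5], [124.5, -61.1, 38.1], [132.8, -87.5, 1.3]]
15 [[131.2, 84.6, 1.8], [124.8, 61.4, 30.9], [125.1, 1.5, 29.5], [125.0, -64.2, 29.6], [131.3, -87.9, 0.7]]
yellow 0
hood 4629 min [124.6 -74.4  26.7] max [129.3  71.6  42.7] mean [126.6  -2.1  37.4]
guideL 337 min [114.2  46.6  16.4] max [126.2  58.2  23.3] mean [120.6  52.4  21. ]
guideR 359 min [113.6 -60.6  16.2] max [126.2 -48.9  22.9] mean [120.2 -54.8  20.8]
bar 7120 min [-36.2  -9.   95.6] max [ 41.5  11.4 114.8] mean [  6.6   1.2 101. ]
```

servo_tool:
  targets:
    - {"offset": [0.006,-0.001,-0.08],"dr": [0,0,-0.001]}
    - {"offset": [0.006,-0.001,-0.12],"dr": [0,0,-0.001]}
    - {"offset": [0.006,-0.001,-0.14],"dr": [0,0,-0.001]}
    - {"offset": [0.006,-0.001,-0.146],"dr": [0,0,-0.001]}
    - {"offset": [0.006,-0.001,-0.146],"dr": [0,0,-0.001]}
    - {"offset": [0.006,-0.001,-0.146],"dr": [0,0,-0.001]}

```text
t: 6.15
ee_pos: [571.0, 118.2, 38.0]
tcp_rot: [0.771, 0.636, 0.001, 0.0]
wrist_force: [0.2, 0.4, -4.9]
finger_gap: 18.6
finger_force: 80.3
```

```bash
cat > look.py <<'E'
from mod import *
s,c,W=wrist();print(s["t"],s["ee_pos"].round(1),yaw(s),s["wrist_force"].round(1),s["finger_gap"])
a=np.radians(78.8);f=np.array([np.cos(a),np.sin(a)]);l=np.array([-f[1],f[0]])
L=np.stack([(W[...,:2]-s["ee_pos"][:2])@f,(W[...,:2]-s["ee_pos"][:2])@l,W[...,2]],-1)
img=c["img"];hsv=cv2.cvtColor(img,cv2.COLOR_BGR2HSV).astype(int);v,u=np.mgrid[:400,:640]
def st(n,m):
    p=L[m&np.isfinite(L[...,2])]
    if len(p)<5:print(n,len(p));return
    print(n,len(p),"min",np.percentile(p,1,0).round(1),"max",np.percentile(p,99,0).round(1),"mean",p.mean(0).round(1))
z=L[...,2]
st("blue",(abs(hsv[...,0]-108)<10)&(hsv[...,1]>150)&(abs(L[...,0])<90)&(abs(L[...,1])<60)&(z<25))
st("orange",(abs(hsv[...,0]-15)<6)&(hsv[...,1]>200)&(abs(L[...,0])<90)&(abs(L[...,1])<60)&(z<25)&(z>9))
st("slab",(abs(z-15)<4)&(L[...,0]>20)&(L[...,0]<95)&(abs(L[...,1])<47))
H=(L[...,0]>40)&(L[...,0]<170)&(abs(L[...,1])<100)
st("hoodtop",H&(abs(z-41)<3.5))
for sg,n in((1,"gL"),(-1,"gR")):st(n,H&(z>17)&(z<24)&(sg*L[...,1]>44)&(sg*L[...,1]<66))
red=((hsv[...,0]<6)|(hsv[...,0]>174))&(hsv[...,1]>150)&(z>42)&(z<62)&(abs(L[...,1])<70)
st("red",red)
E
python3 look.py
```

```text
6.15 [571.  118.2  38. ] 79.04652065809826 [ 0.2  0.4 -4.9] 18.621074930827014
blue 9401 min [ 57.7 -41.1  16.9] max [80.5 44.1 19.9] mean [69.3  1.8 18.4]
orange 0
slab 18711 min [ 21.  -42.6  15.9] max [81.4 45.1 19. ] mean [53.9  1.7 17.9]
hoodtop 347 min [40.  -8.2 37.7] max [41.9 10.9 44.4] mean [41.1  1.2 41.8]
gL 733 min [41.3 44.  17.1] max [119.8  61.7  22.9] mean [94.2 52.2 19.7]
gR 456 min [112.1 -57.1  17.1] max [120.3 -47.4  22.9] mean [116.6 -52.2  20.8]
red 0
```

servo_tool:
  targets:
    - {"offset": [0.007,0.037,-0.002],"dr": [0,0,-0.001]}
    - {"offset": [0.014,0.074,-0.003],"dr": [0,0,-0.001]}
    - {"offset": [0.018,0.098,-0.003],"dr": [0,0,-0.001]}
    - {"offset": [0.023,0.122,-0.003],"dr": [0,0,-0.001]}
    - {"offset": [0.028,0.147,-0.003],"dr": [0,0,-0.001]}
    - {"offset": [0.028,0.147,-0.003],"dr": [0,0,-0.001]}
    - {"offset": [0.028,0.147,-0.003],"dr": [0,0,-0.001]}

```text
t: 6.9
ee_pos: [581.8, 177.2, 35.9]
tcp_rot: [0.772, 0.635, 0.0, 0.0]
wrist_force: [0.2, 1.0, -2.0]
finger_gap: 18.6
finger_force: 80.5
```

```bash
python3 look.py
```

```text
6.9 [581.8 177.2  35.9] 78.8895573291768 [ 0.2  1.  -2. ] 18.571902114953968
blue 624 min [ 57.6 -39.2  14.8] max [59.5 43.8 17.7] mean [58.6  5.8 16.3]
orange 0
slab 11985 min [ 20.5 -42.7  14.2] max [59.7 45.1 17.6] mean [42.3  1.2 15.7]
hoodtop 60053 min [ 64.  -71.9  38.3] max [113.8  75.   43.2] mean [90.9  1.6 41.4]
gL 289 min [52.1 51.9 17.3] max [60.6 61.1 22.9] mean [56.9 56.3 21.1]
gR 286 min [ 52.3 -58.2  17.3] max [ 60.8 -49.1  22.6] mean [ 57.  -53.4  21. ]
red 464 min [85.1 -2.1 53.7] max [90.9  5.3 57.1] mean [88.1  1.6 55.5]
```

servo_tool:
  targets:
    - {"offset": [0.003,0.012,0],"dr": [0,0,0]}
    - {"offset": [0.005,0.024,0],"dr": [0,0,0]}
    - {"offset": [0.006,0.03,0],"dr": [0,0,0]}
    - {"offset": [0.0065,0.034,0],"dr": [0,0,0]}
    - {"offset": [0.0065,0.034,0],"dr": [0,0,0]}

```text
t: 7.45
ee_pos: [584.3, 190.4, 35.8]
tcp_rot: [0.772, 0.635, 0.0, 0.0]
wrist_force: [0.0, -1.7, -1.7]
finger_gap: 18.1
finger_force: 80.7
```

```bash
python3 look.py
```

```text
7.45 [584.3 190.4  35.8] 78.86697221928532 [ 0.  -1.7 -1.7] 18.110114607538254
blue 0
orange 0
slab 5949 min [ 20.3 -42.7  14.2] max [43.3 45.2 17.5] mean [32.6  1.2 15.7]
hoodtop 63624 min [ 50.4 -71.9  38.5] max [107.5  75.   43.3] mean [81.7  1.6 41.4]
gL 160 min [40.1 52.9 17.1] max [45.1 61.3 22.7] mean [42.6 57.  21.3]
gR 156 min [ 40.1 -58.3  17.7] max [ 45.1 -50.2  22.4] mean [ 42.7 -54.   21.1]
red 453 min [80.7 -2.2 53.9] max [86.3  5.4 57. ] mean [83.6  1.5 55.4]
```

servo_tool:
  targets:
    - {"offset": [0.0006,0.003,0],"dr": [0,0,0]}
    - {"offset": [0.001,0.006,0],"dr": [0,0,0]}
    - {"offset": [0.001,0.006,0],"dr": [0,0,0]}
    - {"offset": [0.001,0.006,0],"dr": [0,0,0]}
    - {"offset": [0.001,0.006,0],"dr": [0,0,0]}

```text
t: 8.0
ee_pos: [584.6, 191.5, 35.9]
tcp_rot: [0.772, 0.635, -0.001, 0.001]
wrist_force: [-0.4, -6.1, 0.3]
finger_gap: 18.7
finger_force: 81.0
```

```bash
python3 look.py
```

```text
8.0 [584.6 191.5  35.9] 78.8423867064257 [-0.4 -6.1  0.3] 18.688548745096725
blue 0
orange 0
slab 5590 min [ 20.2 -42.8  14.2] max [42.3 45.3 17.6] mean [31.9  1.2 15.8]
hoodtop 62898 min [ 49.5 -71.9  38.5] max [106.4  75.   43.3] mean [80.7  1.6 41.5]
gL 134 min [40.  53.  17.3] max [44.1 61.2 22.8] mean [42.1 56.9 21.4]
gR 129 min [ 40.2 -58.1  18. ] max [ 44.3 -49.9  23. ] mean [ 42.2 -53.8  21.3]
red 447 min [80.8 -2.3 54.1] max [86.4  5.3 56.8] mean [83.5  1.5 55.5]
```

servo_tool:
  targets:
    - {"offset": [0,0,0],"dr": [0,0,0]}
    - {"offset": [0,0,0],"dr": [0,0,0]}
    - {"offset": [0,0,0],"dr": [0,0,0]}
    - {"offset": [0,0,0],"dr": [0,0,0]}
    - {"offset": [0,0,0],"dr": [0,0,0]}
    - {"offset": [0,0,0],"dr": [0,0,0]}
    - {"offset": [0,0,0],"dr": [0,0,0]}
    - {"offset": [0,0,0],"dr": [0,0,0]}
    - {"offset": [0,0,0],"dr": [0,0,0]}
    - {"offset": [0,0,0],"dr": [0,0,0]}

```text
t: 9.05
ee_pos: [584.6, 191.5, 35.9]
tcp_rot: [0.772, 0.635, -0.001, 0.001]
wrist_force: [-0.3, -6.1, -0.2]
finger_gap: 18.7
finger_force: 81.0
```

servo_tool:
  targets:
    - {"offset": [-0.007,-0.037,0.001],"dr": [0,0,0]}
    - {"offset": [-0.015,-0.075,0.002],"dr": [0,0,0]}
    - {"offset": [-0.022,-0.112,0.002],"dr": [0,0,0]}
    - {"offset": [-0.03,-0.15,0.003],"dr": [0,0,0]}
    - {"offset": [-0.04,-0.2,0.02],"dr": [0,0,0]}
    - {"offset": [-0.0485,-0.245,0.06],"dr": [0,0,0]}
    - {"offset": [-0.0485,-0.245,0.1],"dr": [0,0,0]}
    - {"offset": [-0.0485,-0.245,0.1],"dr": [0,0,0]}

```text
t: 9.85
ee_pos: [566.6, 93.6, 79.1]
tcp_rot: [0.773, 0.635, 0.003, 0.001]
wrist_force: [-0.2, 0.7, -3.3]
finger_gap: 18.1
finger_force: 80.4
```

servo_tool:
  targets:
    - {"offset": [0,0,0],"dr": [0,0,-0.045]}
    - {"offset": [0,0,0],"dr": [0,0,-0.09]}
    - {"offset": [0,0,0],"dr": [0,0,-0.135]}
    - {"offset": [0,0,0],"dr": [0,0,-0.18]}
    - {"offset": [0,0,0],"dr": [0,0,-0.225]}
    - {"offset": [0,0,0],"dr": [0,0,-0.27]}
    - {"offset": [0,0,0],"dr": [0,0,-0.315]}
    - {"offset": [0,0,0],"dr": [0,0,-0.36]}
    - {"offset": [0,0,0],"dr": [0,0,-0.405]}
    - {"offset": [0,0,0],"dr": [0,0,-0.45]}

```text
t: 10.85
ee_pos: [564.6, 94.4, 74.7]
tcp_rot: [1.0, -0.022, -0.001, 0.0]
wrist_force: [-0.4, 1.1, -4.9]
finger_gap: 18.5
finger_force: 80.2
```

servo_tool:
  targets:
    - {"offset": [0,0,0],"dr": [0,0,-0.045]}
    - {"offset": [0,0,0],"dr": [0,0,-0.09]}
    - {"offset": [0,0,0],"dr": [0,0,-0.135]}
    - {"offset": [0,0,0],"dr": [0,0,-0.18]}
    - {"offset": [0,0,0],"dr": [0,0,-0.225]}
    - {"offset": [0,0,0],"dr": [0,0,-0.27]}
    - {"offset": [0,0,0],"dr": [0,0,-0.315]}
    - {"offset": [0,0,0],"dr": [0,0,-0.36]}
    - {"offset": [0,0,0],"dr": [0,0,-0.405]}
    - {"offset": [0,0,0],"dr": [0,0,-0.45]}

```text
t: 11.85
ee_pos: [564.6, 94.4, 74.7]
tcp_rot: [0.746, -0.666, -0.0, 0.0]
wrist_force: [0.6, 0.2, -4.9]
finger_gap: 18.6
finger_force: 80.2
```

servo_tool:
  targets:
    - {"offset": [0,0,0],"dr": [0,0,-0.045]}
    - {"offset": [0,0,0],"dr": [0,0,-0.09]}
    - {"offset": [0,0,0],"dr": [0,0,-0.1]}
    - {"offset": [0,0,0],"dr": [0,0,-0.1]}
    - {"offset": [0,0,0],"dr": [0,0,-0.1]}
    - {"offset": [0,0,0],"dr": [0,0,-0.1]}

```text
t: 12.45
ee_pos: [565.0, 94.6, 75.4]
tcp_rot: [-0.635, 0.772, 0.0, -0.0]
wrist_force: [-0.0, -0.8, -4.0]
finger_gap: 18.4
finger_force: 80.3
```

```bash
python3 - <<'E'
from h import *
s,c,W=wrist();print(s["t"],s["ee_pos"].round(1),yaw(s),s["qpos"].round(2),s["wrist_force"])
cv2.imwrite("pics/w4.png",c["img"]);np.savez("w4.npz",W=W,img=c["img"])
c=capture("top");cv2.imwrite("pics/t4.png",c["img"]);np.savez("t4.npz",**c)
E
```

```text
12.45 [565.   94.6  75.4] -101.09280815497445 [ 0.52  0.02 -0.26 -0.   -1.29 -0.71] [-0.01879132 -0.841559   -4.02843151]
```

View pics/w4.png

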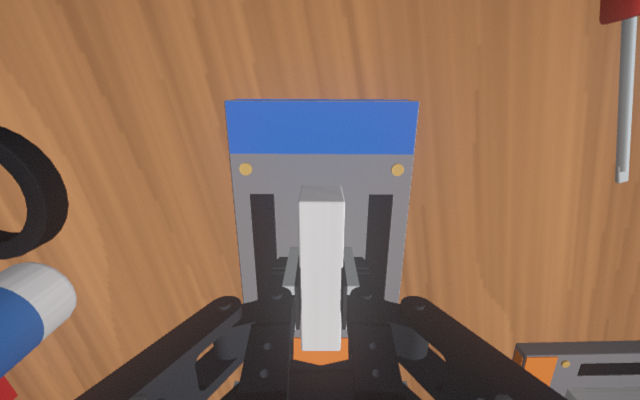

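View pics/t4.png

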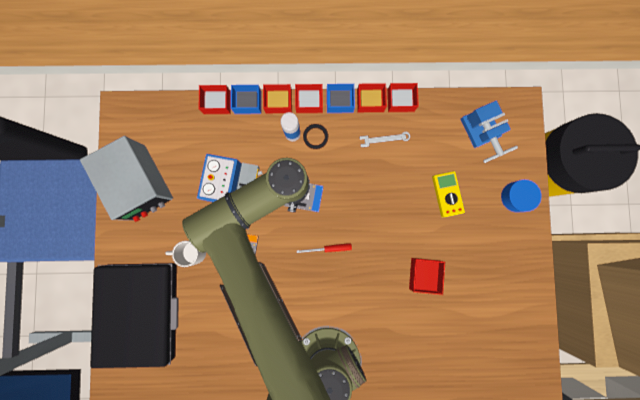

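In the wrist view the module is still gripped the same way, blue at rows 100–155, and it now points away from the tester. The top view shows its blue end out at (315,197) and the bystanders undisturbed. Next I lower it and insert the orange edge.

servo_tool:
  targets:
    - {"offset": [0.001,0,-0.05],"dr": [0,0,0]}
    - {"offset": [0.001,0,-0.08],"dr": [0,0,0]}
    - {"offset": [0.001,0,-0.096],"dr": [0,0,0]}
    - {"offset": [0.001,0,-0.096],"dr": [0,0,0]}
    - {"offset": [0.001,0,-0.096],"dr": [0,0,0]}

```text
t: 13.05
ee_pos: [565.8, 94.8, 37.5]
tcp_rot: [-0.635, 0.772, -0.0, 0.0]
wrist_force: [-0.2, 1.1, -5.1]
finger_gap: 18.4
finger_force: 80.3
```

```bash
cat > p.py <<'E'
from h import *
s=sense();a=np.radians(78.8);f=np.array([np.cos(a),np.sin(a)]);l=np.array([-f[1],f[0]]);e=s["ee_pos"][:2]-[584.6,191.5]
print(s["t"],s["ee_pos"],yaw(s),"fwd",e@f,"left",e@l,s["wrist_force"])
E
python3 p.py
```

```text
13.05 [565.77591774  94.77828206  37.51835772] -101.12784544227789 fwd -98.53595124858408 left -0.3210995980660696 [-0.21080055  1.07425364 -5.11319302]
```

servo_tool:
  targets:
    - {"offset": [0.009,0.049,-0.001],"dr": [0,0,0]}
    - {"offset": [0.018,0.098,-0.002],"dr": [0,0,0]}
    - {"offset": [0.025,0.13,-0.003],"dr": [0,0,0]}
    - {"offset": [0.032,0.165,-0.003],"dr": [0,0,0]}
    - {"offset": [0.038,0.196,-0.003],"dr": [0,0,0]}
    - {"offset": [0.038,0.196,-0.003],"dr": [0,0,0]}
    - {"offset": [0.038,0.196,-0.003],"dr": [0,0,0]}

```text
t: 13.75
ee_pos: [580.7, 173.6, 35.9]
tcp_rot: [-0.635, 0.772, 0.0, -0.0]
wrist_force: [-0.5, 0.2, -4.3]
finger_gap: 18.3
finger_force: 80.4
```

```bash
python3 p.py
```

```text
13.75 [580.74080301 173.55179824  35.94070808] -101.10199634495017 fwd -18.355969668345477 left 0.2995418556603444 [-0.49480921  0.19947166 -4.28138026]
```

servo_tool:
  targets:
    - {"offset": [0.003,0.012,0],"dr": [0,0,0]}
    - {"offset": [0.005,0.024,0],"dr": [0,0,0]}
    - {"offset": [0.007,0.035,0],"dr": [0,0,0]}
    - {"offset": [0.008,0.041,0],"dr": [0,0,0]}
    - {"offset": [0.009,0.044,0],"dr": [0,0,0]}
    - {"offset": [0.009,0.044,0],"dr": [0,0,0]}
    - {"offset": [0.009,0.044,0],"dr": [0,0,0]}

```text
t: 14.45
ee_pos: [584.3, 190.6, 36.0]
tcp_rot: [-0.635, 0.772, 0.0, -0.0]
wrist_force: [-0.5, -0.4, -4.9]
finger_gap: 18.2
finger_force: 80.3
```

```bash
python3 p.py
```

```text
14.45 [584.32174647 190.64735377  36.03502936] -101.13788967468386 fwd -0.8904541032721759 left 0.10734104409861923 [-0.48208366 -0.35813615 -4.93861453]
```

servo_tool:
  targets:
    - {"offset": [0.0005,0.0025,0],"dr": [0,0,0]}
    - {"offset": [0.001,0.005,0],"dr": [0,0,0]}
    - {"offset": [0.0015,0.0075,-0.001],"dr": [0,0,0]}
    - {"offset": [0.0015,0.0075,-0.001],"dr": [0,0,0]}
    - {"offset": [0.0015,0.0075,-0.001],"dr": [0,0,0]}
    - {"offset": [0.0015,0.0075,-0.001],"dr": [0,0,0]}

```text
t: 15.05
ee_pos: [585.1, 193.8, 35.8]
tcp_rot: [-0.635, 0.772, -0.0, 0.0]
wrist_force: [-0.4, -0.4, -2.9]
finger_gap: 18.3
finger_force: 80.4
```

```bash
python3 p.py
```

```text
15.05 [585.09484528 193.78227538  35.84372814] -101.13597559324684 fwd 2.334925749281033 left -0.04212475076732371 [-0.39561187 -0.44178691 -2.92308145]
```

servo_tool:
  targets:
    - {"offset": [0.0005,0.0025,0],"dr": [0,0,0]}
    - {"offset": [0.001,0.005,0],"dr": [0,0,0]}
    - {"offset": [0.001,0.005,0],"dr": [0,0,0]}
    - {"offset": [0.001,0.005,0],"dr": [0,0,0]}

```text
t: 15.45
ee_pos: [585.5, 195.8, 35.9]
tcp_rot: [-0.635, 0.772, -0.0, 0.0]
wrist_force: [0.2, -1.8, -2.1]
finger_gap: 18.7
finger_force: 80.6
```

```bash
python3 p.py
```

```text
15.45 [585.48349054 195.80301778  35.85541878] -101.13626814238225 fwd 4.392671689713614 left -0.030870730369014873 [ 0.22606719 -1.77074711 -2.10738086]
```

servo_tool:
  targets:
    - {"offset": [0.0005,0.0025,0],"dr": [0,0,0]}
    - {"offset": [0.001,0.005,0],"dr": [0,0,0]}
    - {"offset": [0.001,0.005,0],"dr": [0,0,0]}
    - {"offset": [0.001,0.005,0],"dr": [0,0,0]}

```text
t: 15.85
ee_pos: [585.7, 196.3, 35.9]
tcp_rot: [-0.635, 0.772, -0.001, -0.001]
wrist_force: [-0.7, -7.0, -0.4]
finger_gap: 18.5
finger_force: 80.9
```

```bash
python3 p.py; python3 - <<'E'
from h import *
c=capture("top");W=world(c);h=cv2.cvtColor(c["img"],cv2.COLOR_BGR2HSV)
cc=capture("side");cv2.imwrite("pics/s5.png",cv2.resize(cc["img"][220:360,160:420],None,fx=3,fy=3))
E
```

```text
15.85 [585.74277006 196.33915862  35.87564837] -101.1499377684769 fwd 4.968962798733827 left -0.18107534331830122 [-0.74054189 -6.96881134 -0.40809314]
```

View pics/s5.png

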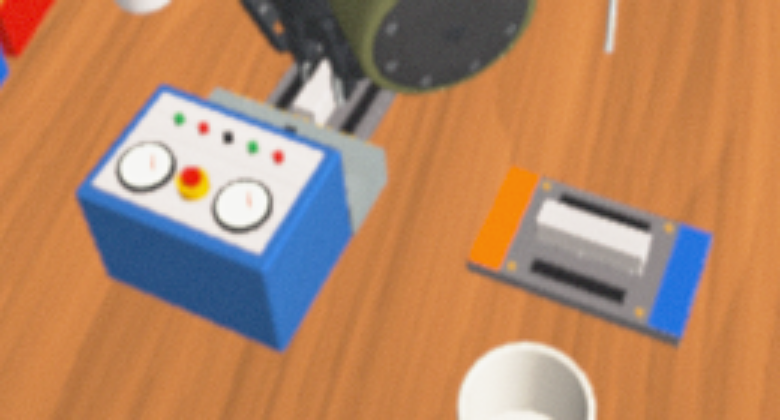

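The module's orange end is in the hood, with the grip at crop (320,95). The force rose to 7 N just as it did at the first stop. Now releasing.

servo_tool:
  targets:
    - {"offset": [0,0,0],"dr": [0,0,0]}
    - {"offset": [0,0,0],"dr": [0,0,0]}
    - {"offset": [0,0,0],"dr": [0,0,0]}
    - {"offset": [0,0,0],"dr": [0,0,0]}

```text
t: 16.35
ee_pos: [585.7, 196.3, 35.9]
tcp_rot: [-0.635, 0.772, -0.001, -0.001]
wrist_force: [-1.0, -6.3, -0.9]
finger_gap: 18.1
finger_force: 80.9
```

servo_tool:
  targets:
    - {"offset": [0,0,0],"dr": [0,0,0]}
    - {"offset": [0,0,0],"dr": [0,0,0]}
    - {"offset": [0,0,0],"dr": [0,0,0]}
    - {"offset": [0,0,0],"dr": [0,0,0]}
    - {"offset": [0,0,0],"dr": [0,0,0]}
    - {"offset": [0,0,0],"dr": [0,0,0]}
  gripper: -1

```text
t: 16.95
ee_pos: [585.8, 197.9, 35.7]
tcp_rot: [-0.635, 0.772, 0.0, 0.0]
wrist_force: [1.9, -0.8, 0.4]
finger_gap: 85.2
finger_force: 0.0
```

servo_tool:
  targets:
    - {"offset": [0,0,0.04],"dr": [0,0,0]}
    - {"offset": [0,0,0.1],"dr": [0,0,0]}
    - {"offset": [0,0,0.2],"dr": [0,0,0]}
    - {"offset": [0,0,0.3],"dr": [0,0,0]}
    - {"offset": [-0.05,-0.1,0.4],"dr": [0,0,0]}
    - {"offset": [-0.1,-0.3,0.4],"dr": [0,0,0]}
    - {"offset": [-0.15,-0.4,0.4],"dr": [0,0,0]}
    - {"offset": [-0.2,-0.5,0.4],"dr": [0,0,0]}
    - {"offset": [-0.2,-0.6,0.4],"dr": [0,0,0]}
    - {"offset": [-0.2,-0.6,0.4],"dr": [0,0,0]}

```text
t: 17.95
ee_pos: [504.8, -45.5, 198.1]
tcp_rot: [-0.634, 0.773, -0.001, 0.001]
wrist_force: [-0.3, 0.4, 1.0]
finger_gap: 85.5
finger_force: 0.0
```

```bash
python3 - <<'E'
from h import *
c=capture("top");W=world(c);h=cv2.cvtColor(c["img"],cv2.COLOR_BGR2HSV).astype(int)
cv2.imwrite("pics/t6.png",cv2.resize(c["img"][120:270,170:370],None,fx=4,fy=4,interpolation=cv2.INTER_CUBIC))
a=np.radians(78.8);f=np.array([np.cos(a),np.sin(a)]);l=np.array([-f[1],f[0]])
L=np.stack([(W[...,:2]-[592,242])@f,(W[...,:2]-[592,242])@l,W[...,2]],-1)
def st(n,m):
    p=L[m&np.isfinite(L[...,2])];print(n,len(p),p.mean(0).round(1) if len(p) else "",np.percentile(p,[1,99],axis=0).round(1).tolist() if len(p) else "")
st("blue",(abs(h[...,0]-108)<10)&(h[...,1]>120)&(L[...,0]<-50)&(L[...,0]>-180)&(abs(L[...,1])<60)&(L[...,2]<30))
st("bar",(abs(L[...,2]-40)<4)&(L[...,0]<-6)&(L[...,0]>-110)&(abs(L[...,1])<30))
st("hood",(abs(L[...,2]-40)<4)&(L[...,0]>-6)&(L[...,0]<70)&(abs(L[...,1])<90))
print(sense()["ee_pos"],sense()["t"],sense()["wrist_force"])
E
```

```text
blue 134 [-116.    -9.9   15.8] [[-127.6, -43.5, 9.9], [-104.7, 25.9, 21.4]]
bar 117 [-49.   -0.3  40.1] [[-87.7, -10.0, 36.3], [-10.3, 9.6, 43.9]]
hood 658 [27.9  0.9 40.5] [[-1.0, -72.9, 36.2], [56.0, 73.7, 43.8]]
[504.8846222  -46.17253387 198.0066815 ] 18.0 [-0.34671459 -1.01051921 -0.39028633]
```

View pics/t6.png

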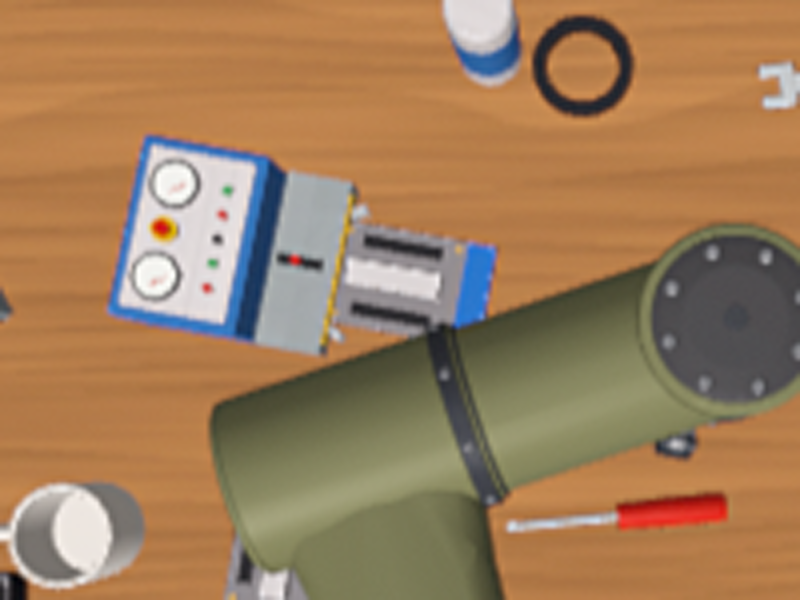

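The module is plugged in with its blue end outward at crop (478,285). Its bar centre is 49 mm from the mouth against 50 expected, and 1 mm off the middle. The arm is clear.

```bash
python3 -c "
from bench import sign_off
print(sign_off())"
```

```text
the job is handed in; nothing more can be done
None
```

I pushed the module's blue edge fully home and held it there for a second. I then drew it out, turned it half round, pushed the orange edge home in the same slot and let go. My last measurements put it within about 1 mm of fully home and centred, and the job is handed in; the hand-in gave no verdict.

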